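Seat the clamp caps and hold a sprung strut at its length mark

TASK

At the stroke-test fixture on the assembly bench, first press both clamp caps down until they sit fully home on their blocks. Then take the upright handle of the telescoping rod, pull the rod straight out of its tube against its spring until the collar on the rod is level with the blade of the length marker, and finish while still holding it there. Leave the marker where it is set and do not disturb the other things on the bench.

Things in the scene. Friction and masses are not known exactly. Their poses are not given: they have to be found in the camera images.
- fixture: Fixed test fixture, base plate 110 (x) by 380 (y) by 10 mm. Origin: on the bench under the collar's place with the rod fully in; the rod pulls out to fixture -y; z up. Green tube (26 mm diameter, axis at x 0, 45 mm high) from y +20 to +200 through two blocks (40 x 32 mm, top 70 mm high) at y +60 and +160. Rail with marker at x +45, at most 47 mm high.
- near_cap_top (a point): Top centre of the grey clamp cap on the block nearer the handle (fixture y +60 mm): 40 x 32 x 14 mm slab with a round boss 24 mm wide, 4 mm high on top, on two dowels. Fully home this point is 88 mm above the bench; at the start 5 to 12 mm higher. It slides only up and down: about 7 N moves it, more if fast; it stays where left, and home it meets a solid stop.
- end_cap_top (a point): The same point of the other, identical cap, at fixture x 0, y +160 mm.
- near_cap (a joint): Gap in m under the cap nearer the handle: 0 fully home, 0.005 to 0.012 at the start.
- end_cap (a joint): Gap in m under the other cap: 0 fully home.
- handle (a point): Grip point on the axis of the rod's upright black handle, 91 mm above the bench: a vertical round post 16 mm in diameter, free from 56 to 115 mm above the bench, with a 21 mm wide head up to 121 mm. With the rod in, it is at fixture y -45 mm. The rod slides only along fixture y and does not turn.
- collar (a point): Centre of the dark steel collar (24 mm diameter disc, 4 mm thick) on the 11 mm rod, 45 mm above the bench and 45 mm behind the handle; at fixture y 0 with the rod fully in.
- marker_blade (a point): Centre of the length marker's blade, a thin plate (34 mm long in fixture x, 4 mm thick) on a dark rider on the rail, pointing at the rod from the fixture's +x side; 45 mm above the bench, 33 mm beside the rod's axis. The collar is level with it when both have the same fixture y. The rider slides along the rail if pushed.
- strut (a joint): How far the rod is pulled out, in m: 0 fully in (where its spring holds it), at most 0.13. The spring pulls back with about 3 N at 0 and 80 N more per metre, and the rod springs back in if let go.
- marker (a joint): Setting of the length marker, in m: the pull-out of the rod at which the collar is level with the blade (0.05 to 0.10).
- oil_bottle: Bystander, to be left alone: white bottle standing on the bench, 64 mm in diameter, 150 mm high; origin at the centre of its underside.
- tray: Bystander, to be left alone: open black tray 120 (x) by 100 (y) by 40 mm; origin at the centre of its underside.
- screwdriver: Bystander, to be left alone: screwdriver about 200 mm long lying on the bench along its own x; origin under its middle.

How it is judged:
By the outcome, as a careful person would: the job done as asked, in the order asked, and still so for the second after the job is handed in, while the arm keeps its last pose, push and grip.
It also fails if it takes over 48 s, if anything falls off the work surface, if the arm or the gripper's body presses on something with over 40 N, if the wrist force passes 120 N, or if a joint passes its speed limit or range.

ROBOT

A 7-joint arm with a two-finger parallel gripper is mounted at the origin on the work surface. World frame = base frame: x ahead of the robot, y to its left, z up, the work surface at z = 0. Lengths are in m, angles in rad, forces in N, time in s.
With the tool pointing down it reaches from about 0.425 to 0.875 m from the base axis. Payload 8.4 kg.
Tool frame: the origin (TCP) lies at the very end of the fingers, on their centre line; the grasp point (between the pads) lies 19 mm behind it; z points along the fingers, y is the direction in which the jaws open and shut (so a half turn about z gives the same grasp; the last joint's range is limited). The gripper opens to 85 mm and grips with 20 to 120 N. Pads are 22 mm wide; open, the fingers measure 114 mm over their backs; the gripper's body (76 mm by 85 mm) begins 54 mm behind the grasp point. The pads swing forward as they close: fully open they stand 13 mm farther back than shut.
Start: joints at [-1.435, 0.333, 0.04, 1.465, -0.013, 1.343, -0.059], TCP at [0.151, 0.632, 0.231] pointing down, gripper open.
Joint ranges: [-2.58, 2.58], [-0.38, 2.09], [-1.3, 1.39], [0.25, 2.4], [-1.5, 4.64], [0.08, 2.09], [-2.65, 2.65]. Speed limits (rad/s): [2.22, 2.22, 2.79, 2.79, 3.14, 3.14, 3.14].

INTERFACE

Orientations are given as a 3x3 rotation matrix whose columns are the frame's x, y, z axes.
In Python, from plant import ctrl, imaging gives the robot as it stands.
- The arm moves only by the tool move_arm, never from a script. Its argument "steps" is a list of rows, each an object with "jaw": the opening, from 0 (shut) to 1 (fully open); "delta_pos": the shift along the world's x, y, z in mm, a list of three; "turn": the turn, a rotation vector about the world's x, y, z in rad, a list of three. A call has 1 to 20 rows; each row is the pose to reach, as a shift and turn from the pose measured when the call began; what a row does not reach only later rows make up. A row lasts 1/12 s, in which the tool goes at most 41.7 mm and 7.16 degrees, less where a joint would pass 70% of its speed; a pose out of reach is approached as far as the arm can. A call with a gripper value outside its range is refused whole. The fingers move at their own pace and stop on an object; "newtons" is the grip in N (left out, the last holds). Time passes only in rows, so rows that repeat a pose let the fingers close. It gives the time, the measured TCP pose, the force and the opening at its end, in the units of the state.
- ctrl.read_state(): the state, without advancing time (a new reading comes with each control period).
- imaging.get_image(name): name is "scene" or "top"; returns the picture (400x640x3 uint8, red, green, blue); there is no depth.
- imaging.camera_info(name): a dict with "K" (3x3 intrinsics, pixels), "pose" (4x4, takes a point from camera to world coordinates). Camera axes: x right, y down, z forward; pixel columns grow to the right and rows downward; lengths in m; the calibration is good to about 2 mm. A picture is of the moment at which its call begins. camera_info takes no time and is no camera call.
- ctrl.hand_in(): hands the job in, once; it reports no verdict.
Trained networks look in the newest picture that a camera, given by its name, has taken for a name from the list of things; names that differ only in an ending like _2 or _b are one class to them, and where a whole thing is asked for, a point or a joint stands for the part that bears it (a point fixed in the world has none). Each returns a list of dicts, best first, with "conf" (0 to 1); they miss things now and then, are a little off and sometimes report something else, mostly with a low value. They report only what shows in the picture. A call takes as long as a camera call.
- imaging.look_for(camera, name): "position" ([x, y, z] in m, in world coordinates, good to about 4 mm: the middle of the surface that is visible of it).
- imaging.regions_of(camera, name): "pixels" (400x640 bool, what is visible of it).
The state is a dict: "time_s": time; "q": joint angles; "qvel": joint speeds; "effort": joint torques, N m; "eef_pos": TCP position; "ee_rot": TCP orientation; "force": force on the tool from outside, world axes, zero at the start; "moment": the same for the moment, N m; "width": finger opening in m.
Only numpy, scipy, OpenCV 4.12 (cv2) and the standard library are available. Lean on these libraries where they do the work, as an engineer would, in place of code of your own. Each camera call takes 0.05 s, during which the arm holds its last target.

## Working session

There is one attempt and no reset: what is moved stays moved. The work goes in short steps, Python scripts to look and compute and a tool call to move; the robot and the scene stay as the last step left them, time stands still between calls to the robot, and variables do not carry over. Pictures are saved under pics/ and viewed, and the job is handed in when it is done.

Besides the shell and the picture viewer there is one more tool, called after "Request:" as name([rows], argument=value, ...), one row to a line, values as JSON. move_arm: Moves the arm, as the interface text tells. Its arguments: {"type":"object","properties":{"steps":{"type":"array"},"newtons":{"type":"number"}},"required":["steps"]}

```bash
mkdir -p pics
cat > look.py <<'E'
import cv2,sys,numpy as np
from plant import ctrl,imaging
def snap(tag):
    for c in ("scene","top"):
        im=imaging.get_image(c); cv2.imwrite(f"pics/{tag}_{c}.png",im[:,:,::-1])
E
python3 - <<'E'
from look import *
snap("a")
np.set_printoptions(precision=4,suppress=True)
s=ctrl.read_state(); print({k:(np.round(v,4).tolist()) for k,v in s.items()})
for c in ("scene","top"):
    i=imaging.camera_info(c); print(c,np.array(i["K"]).tolist()); print(np.array(i["pose"]))
    for n in ("near_cap_top","end_cap_top","handle","collar","marker_blade","fixture","oil_bottle","tray","screwdriver"):
        print(n,[(np.round(d["position"],4).tolist(),round(d["conf"],2)) for d in imaging.look_for(c,n)][:3])
print(ctrl.read_state()["time_s"])
E
```

```text
{'time_s': 0.1, 'q': [-1.4352, 0.3338, 0.0398, 1.4662, -0.0134, 1.3433, -0.0585], 'qvel': [-0.0013, 0.0001, -0.0012, -0.0032, -0.0009, 0.0012, -0.0007], 'effort': [0.0049, -66.0022, 1.3708, -40.6477, 0.0171, 0.009, 0.0], 'eef_pos': [0.1511, 0.6318, 0.2305], 'ee_rot': [[-0.9726, 0.2327, -0.0003], [0.2327, 0.9726, -0.0014], [-0.0001, -0.0014, -1.0]], 'force': [-0.4032, 0.9504, -0.3593], 'moment': [-0.0158, 0.0647, -0.037], 'width': 0.0852}
scene [[423.64414830897584, 0.0, 321.2263690932087], [0.0, 423.64414830897584, 201.92579568580135], [0.0, 0.0, 1.0]]
[[ 0.7     0.5678 -0.4331  1.1832]
 [ 0.7141 -0.5503  0.4327 -0.5651]
 [ 0.0073 -0.6122 -0.7907  1.1315]
 [ 0.      0.      0.      1.    ]]
near_cap_top [([0.5395, 0.0077, 0.0931], 0.7)]
end_cap_top [([0.5575, 0.1068, 0.0898], 0.58)]
handle [([0.5253, -0.0923, 0.0596], 0.49), ([0.5934, 0.3875, 0.0819], 0.24)]
collar [([0.5266, -0.0912, 0.0597], 0.73)]
marker_blade []
fixture [([0.5516, -0.0472, 0.0124], 0.57)]
oil_bottle [([0.594, 0.3875, 0.0794], 0.95)]
tray [([0.4946, -0.4019, 0.0058], 0.62), ([0.5521, -0.0453, 0.0114], 0.2)]
screwdriver [([0.7676, 0.0128, 0.0249], 0.61)]
top [[367.1258025331778, 0.0, 320.9167604860715], [0.0, 367.1258025331778, 203.24783099777838], [0.0, 0.0, 1.0]]
[[-0.0904 -0.9752  0.2019  0.3715]
 [-0.9959  0.0875 -0.0232  0.0226]
 [ 0.005  -0.2032 -0.9791  1.2882]
 [ 0.      0.      0.      1.    ]]
near_cap_top []
end_cap_top [([0.5506, 0.1074, 0.0915], 0.63)]
handle [([0.5199, -0.0735, 0.0532], 0.69)]
collar []
marker_blade []
fixture [([0.532, -0.0342, 0.0096], 0.84)]
oil_bottle [([0.5669, 0.3981, 0.0989], 0.8), ([0.7625, 0.0228, 0.0234], 0.71)]
tray [([0.501, -0.4105, 0.0048], 0.79)]
screwdriver [([0.7632, 0.019, 0.0215], 0.53)]
1.0
```

View pics/a_scene.png

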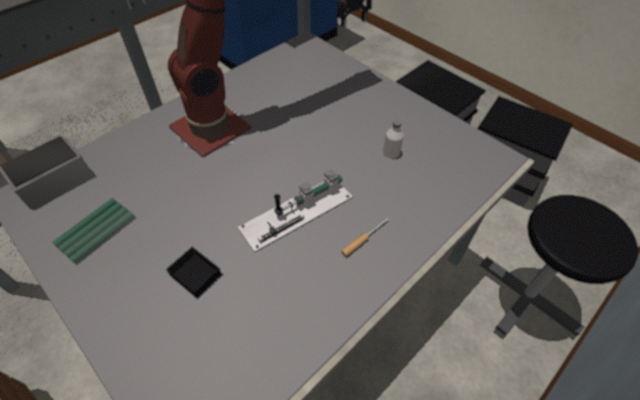

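View pics/a_top.png

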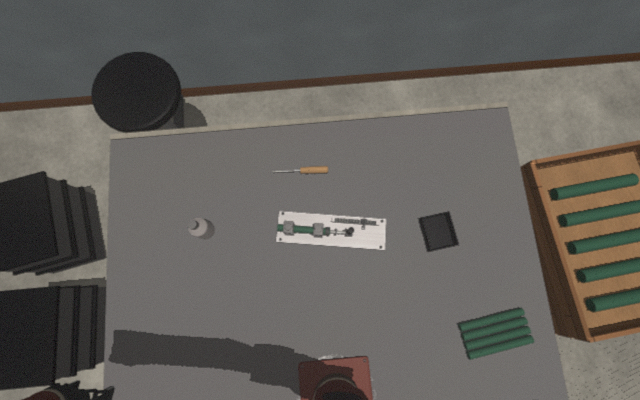

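Run:
```python
import cv2
a=cv2.imread("pics/a_scene.png")[100:320,200:400]; cv2.imwrite("pics/a_sc.png",cv2.resize(a[:150],None,fx=4,fy=4,interpolation=cv2.INTER_CUBIC))
b=cv2.imread("pics/a_top.png")[100:250,240:400]; cv2.imwrite("pics/a_tc.png",cv2.resize(b,None,fx=4,fy=4,interpolation=cv2.INTER_CUBIC))
```

```text
(no output)
```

View pics/a_sc.png

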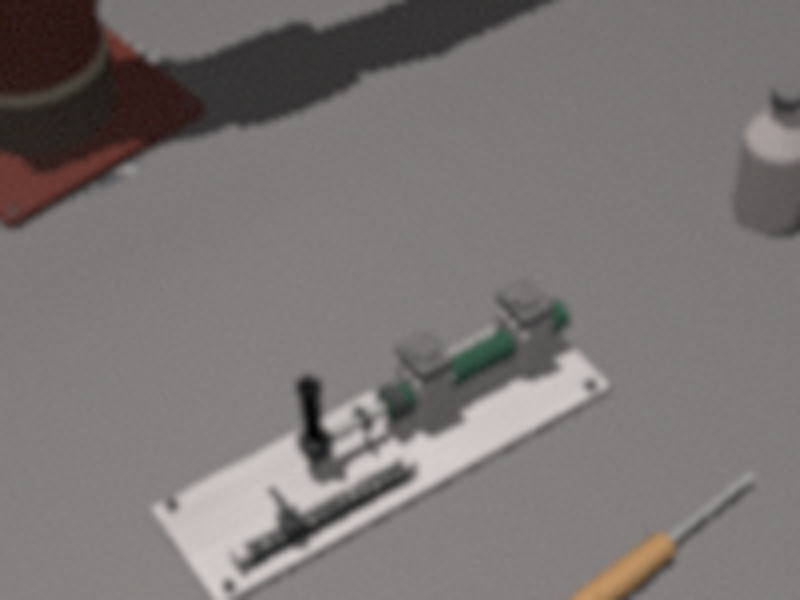

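View pics/a_tc.png

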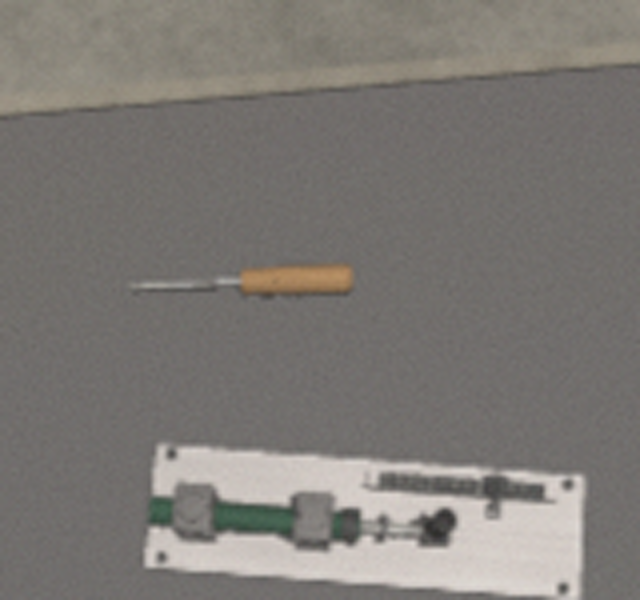

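The scene crop shows the fixture running from about (238,227) to (352,196), with the handle at (277,198) and the marker to its left. I'll zoom in for finer pixel positions.

Run:
```python
import cv2
def crop(f,x0,y0,w,h,s,o):
    a=cv2.imread(f)[y0:y0+h,x0:x0+w]; a=cv2.resize(a,None,fx=s,fy=s,interpolation=cv2.INTER_CUBIC)
    a=cv2.convertScaleAbs(a,alpha=1.2)
    for i in range(0,w,10): cv2.putText(a,str(x0+i),(int((i+.5)*s),8),0,.3,(0,255,255)); cv2.line(a,(int((i+.5)*s),10),(int((i+.5)*s),16),(0,255,255))
    for i in range(0,h,10): cv2.putText(a,str(y0+i),(0,int((i+.5)*s)),0,.3,(0,255,255)); cv2.line(a,(20,int((i+.5)*s)),(28,int((i+.5)*s)),(0,255,255))
    cv2.imwrite(o,a)
crop("pics/a_scene.png",232,165,66,86,6.9,"pics/b1.png")
crop("pics/a_scene.png",280,160,78,60,10,"pics/b2.png")
crop("pics/a_top.png",270,205,60,50,12,"pics/b3.png")
crop("pics/a_top.png",325,205,66,50,12,"pics/b4.png")
```

```text
(no output)
```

View pics/b1.png

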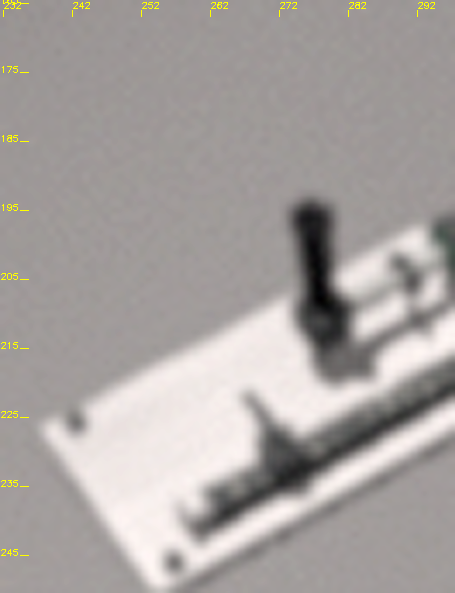

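View pics/b2.png

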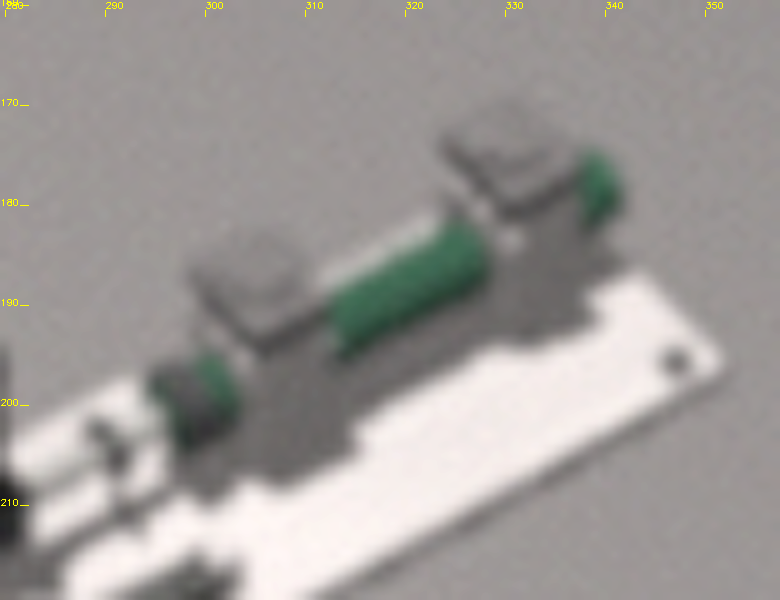

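View pics/b3.png

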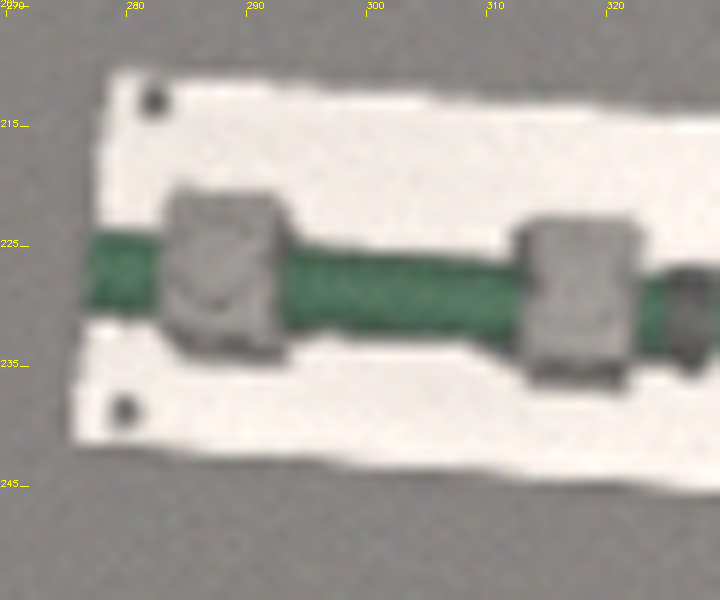

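View pics/b4.png

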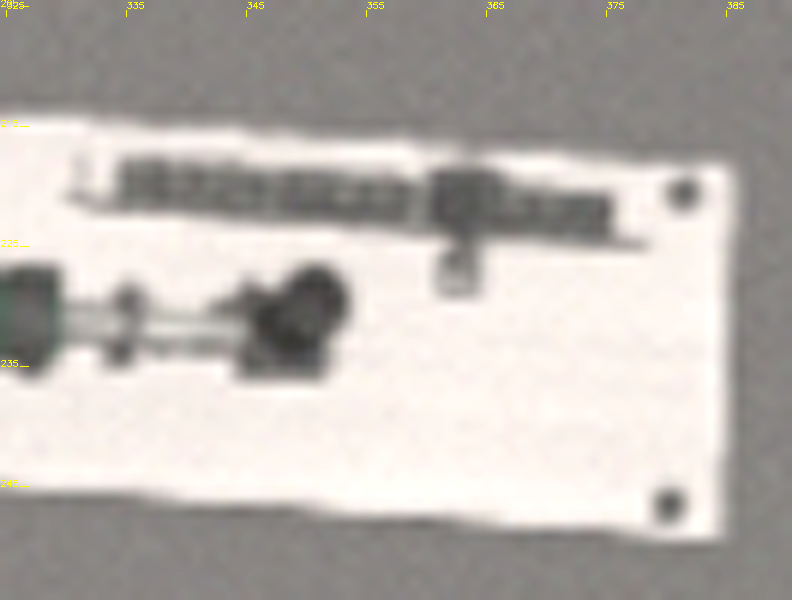

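```bash
cat > fit.py <<'E'
import numpy as np
from scipy.optimize import least_squares
from plant import imaging
C={c:imaging.camera_info(c) for c in("scene","top")}
def proj(c,P,t=np.zeros(2)):
    i=C[c];T=np.array(i["pose"]);p=T[:3,:3].T@(np.asarray(P)-T[:3,3]);q=np.array(i["K"])@(p/p[2]);return q[:2]+t
def b4(x,y):return (325+x/12-.5,205+y/12-.5)
def b3(x,y):return (270+x/12-.5,205+y/12-.5)
def b1(x,y):return (232+x/6.9-.5,165+y/6.9-.5)
def b2(x,y):return (280+x/10-.5,160+y/10-.5)
obs=[("top","TR",b4(738,160)),("top","BR",b4(722,540)),("top","TL",b3(112,70)),("top","BL",b3(72,442)),
("top","head",b4(316,302)),("top","collar",b4(125,325)),("top","blade",b4(459,275)),("top","nc",b3(580,275)),("top","ec",b3(217,268)),
("scene","TL",None),("scene","BR",b1(40,428)),("scene","TR",b1(158,596)),("scene","TL",b2(725,362)),
("scene","head",b1(312,208)),("scene","collar",b2(108,448)),("scene","tip",b1(248,395)),("scene","nc",b2(258,258)),("scene","ec",b2(507,130))]
obs=[o for o in obs if o[2] is not None]
def pts(p):
    x,y,a,px,py,g1,g2,m=p[:8]
    f=dict(TR=(px+.055,py-.19,.01),BR=(px-.055,py-.19,.01),TL=(px+.055,py+.19,.01),BL=(px-.055,py+.19,.01),
     head=(0,-.045,.121),collar=(0,0,.045),blade=(.021,-m,.05),tip=(.016,-m,.05),nc=(0,.06,.088+g1),ec=(0,.16,.088+g2))
    R=np.array([[np.cos(a),-np.sin(a),0],[np.sin(a),np.cos(a),0],[0,0,1]])
    return {k:R@np.array(v)+[x,y,0] for k,v in f.items()}
def res(p):
    P=pts(p);t={"top":p[8:10],"scene":p[10:12]};r=[]
    for c,n,uv in obs: r+=list((proj(c,P[n],t[c])-uv)/.5)
    return np.r_[r,p[8:]/.7,(p[5:7]-.0085)/.003]
s=least_squares(res,np.r_[.53,-.05,0,0,0,.008,.008,.07,0,0,0,0],x_scale=np.r_[.01,.01,.05,.01,.01,.005,.005,.01,1,1,1,1])
if __name__=="__main__":
    np.set_printoptions(precision=4,suppress=True)
    print(s.x);J=s.jac;print("sd",np.sqrt(np.diag(np.linalg.inv(J.T@J))))
    r=s.fun[:2*len(obs)].reshape(-1,2)*.5
    for o,e in zip(obs,r):print(o[0],o[1],e)
    for k,v in pts(s.x).items():print(k,v)
    a=s.x[2];print("fix y",[-np.sin(a),np.cos(a)])
E
python3 fit.py
```

```text
[ 0.525  -0.0477 -0.1602  0.0106  0.0144  0.0104  0.0075  0.0944 -0.1727
 -0.0348 -0.2057  0.163 ]
sd [0.0018 0.0017 0.0031 0.0009 0.0009 0.002  0.002  0.0013 0.4978 0.5208
 0.5189 0.4644]
top TR [-0.2454  0.0872]
top BR [ 0.0228 -0.3498]
top TL [-0.3599  0.1277]
top BL [0.035 0.141]
top head [-0.347  -0.0912]
top collar [0.4919 0.0361]
top blade [ 0.8059 -0.1751]
top nc [-0.0496  0.8341]
top ec [-0.2656 -0.5922]
scene BR [-0.2466  0.2152]
scene TR [-0.191   0.1381]
scene TL [ 0.0637 -0.0591]
scene head [-0.1195  1.0774]
scene collar [-0.0201 -0.1234]
scene tip [ 0.049  -1.4641]
scene nc [0.0364 0.0879]
scene ec [0.5331 0.0449]
TR [ 0.5617 -0.2315  0.01  ]
BR [ 0.4531 -0.214   0.01  ]
TL [0.6223 0.1436 0.01  ]
BL [0.5137 0.1612 0.01  ]
head [ 0.5178 -0.0922  0.121 ]
collar [ 0.525  -0.0477  0.045 ]
blade [ 0.5307 -0.1443  0.05  ]
tip [ 0.5257 -0.1435  0.05  ]
nc [0.5346 0.0115 0.0984]
ec [0.5505 0.1102 0.0955]
fix y [np.float64(0.15947684257226064), np.float64(0.9872016697125174)]
```

Request:
move_arm([
  {"jaw":0,"delta_pos":[399,-521,0],"turn":[0,0,0.075]},
  {"jaw":0,"delta_pos":[399,-521,0],"turn":[0,0,0.075]},
  {"jaw":0,"delta_pos":[399,-521,0],"turn":[0,0,0.075]},
  {"jaw":0,"delta_pos":[399,-521,0],"turn":[0,0,0.075]},
  {"jaw":0,"delta_pos":[399,-521,0],"turn":[0,0,0.075]},
  {"jaw":0,"delta_pos":[399,-521,0],"turn":[0,0,0.075]},
  {"jaw":0,"delta_pos":[399,-521,0],"turn":[0,0,0.075]},
  {"jaw":0,"delta_pos":[399,-521,0],"turn":[0,0,0.075]},
  {"jaw":0,"delta_pos":[399,-521,0],"turn":[0,0,0.075]},
  {"jaw":0,"delta_pos":[399,-521,0],"turn":[0,0,0.075]},
  {"jaw":0,"delta_pos":[399,-521,0],"turn":[0,0,0.075]},
  {"jaw":0,"delta_pos":[399,-521,0],"turn":[0,0,0.075]},
  {"jaw":0,"delta_pos":[399,-521,0],"turn":[0,0,0.075]},
  {"jaw":0,"delta_pos":[399,-521,0],"turn":[0,0,0.075]},
  {"jaw":0,"delta_pos":[399,-521,0],"turn":[0,0,0.075]},
  {"jaw":0,"delta_pos":[399,-521,0],"turn":[0,0,0.075]},
  {"jaw":0,"delta_pos":[399,-521,0],"turn":[0,0,0.075]},
  {"jaw":0,"delta_pos":[399,-521,0],"turn":[0,0,0.075]},
], newtons=40)

```text
time_s: 2.5
eef_pos: [0.551, 0.109, 0.2313]
ee_rot: [[-0.987, 0.163, 0.0], [0.163, 0.987, -0.001], [-0.0, -0.001, -1.0]]
force: [-0.4, 1.0, -0.9]
width: -0.0
```

Request:
move_arm([
  {"jaw":0,"delta_pos":[0,1,-40],"turn":[0,0,0]},
  {"jaw":0,"delta_pos":[0,1,-80],"turn":[0,0,0]},
  {"jaw":0,"delta_pos":[0,1,-105],"turn":[0,0,0]},
  {"jaw":0,"delta_pos":[0,1,-121],"turn":[0,0,0]},
  {"jaw":0,"delta_pos":[0,1,-121],"turn":[0,0,0]},
  {"jaw":0,"delta_pos":[0,1,-121],"turn":[0,0,0]},
])

```text
time_s: 3.0
eef_pos: [0.5503, 0.111, 0.1101]
ee_rot: [[-0.987, 0.162, -0.001], [0.162, 0.987, -0.001], [0.001, -0.001, -1.0]]
force: [-0.3, -1.0, 0.8]
width: 0.0
```

```bash
cat > crop.py <<'E'
import cv2
def crop(f,x0,y0,w,h,s,o):
    a=cv2.imread(f)[y0:y0+h,x0:x0+w]; a=cv2.resize(a,None,fx=s,fy=s,interpolation=cv2.INTER_CUBIC)
    a=cv2.convertScaleAbs(a,alpha=1.2)
    for i in range(0,w,10): cv2.putText(a,str(x0+i),(int((i+.5)*s),8),0,.3,(0,255,255)); cv2.line(a,(int((i+.5)*s),10),(int((i+.5)*s),16),(0,255,255))
    for i in range(0,h,10): cv2.putText(a,str(y0+i),(0,int((i+.5)*s)),0,.3,(0,255,255)); cv2.line(a,(20,int((i+.5)*s)),(28,int((i+.5)*s)),(0,255,255))
    cv2.imwrite(o,a)
E
python3 - <<'E'
from look import *
from crop import crop
snap("c"); crop("pics/c_scene.png",280,120,90,90,6.6,"pics/c1.png")
E
```

```text
(no output)
```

View pics/c1.png

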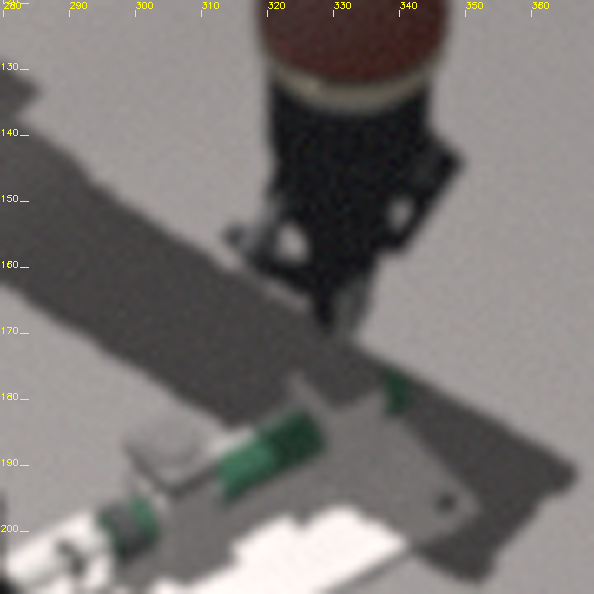

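The closed fingers are over the end cap, tips at (329,170) and boss at (330,172). Pressing slowly.

Request:
move_arm([
  {"jaw":0,"delta_pos":[0,0,-8],"turn":[0,0,0]},
  {"jaw":0,"delta_pos":[0,0,-10],"turn":[0,0,0]},
  {"jaw":0,"delta_pos":[0,0,-12],"turn":[0,0,0]},
  {"jaw":0,"delta_pos":[0,0,-13],"turn":[0,0,0]},
  {"jaw":0,"delta_pos":[0,0,-14],"turn":[0,0,0]},
  {"jaw":0,"delta_pos":[0,0,-15],"turn":[0,0,0]},
  {"jaw":0,"delta_pos":[0,0,-16],"turn":[0,0,0]},
  {"jaw":0,"delta_pos":[0,0,-17],"turn":[0,0,0]},
  {"jaw":0,"delta_pos":[0,0,-18],"turn":[0,0,0]},
])

```text
time_s: 3.85
eef_pos: [0.5517, 0.1109, 0.0938]
ee_rot: [[-0.987, 0.162, 0.002], [0.162, 0.987, 0.0], [-0.002, 0.001, -1.0]]
force: [-0.6, -0.2, 5.6]
width: -0.0002
```

Request:
move_arm([
  {"jaw":0,"delta_pos":[0,0,-2],"turn":[0,0,0]},
  {"jaw":0,"delta_pos":[0,0,-3],"turn":[0,0,0]},
  {"jaw":0,"delta_pos":[0,0,-4],"turn":[0,0,0]},
  {"jaw":0,"delta_pos":[0,0,-5],"turn":[0,0,0]},
  {"jaw":0,"delta_pos":[0,0,-6],"turn":[0,0,0]},
  {"jaw":0,"delta_pos":[0,0,-7],"turn":[0,0,0]},
  {"jaw":0,"delta_pos":[0,0,-8],"turn":[0,0,0]},
  {"jaw":0,"delta_pos":[0,0,-8],"turn":[0,0,0]},
])

```text
time_s: 4.52
eef_pos: [0.5519, 0.1109, 0.0879]
ee_rot: [[-0.987, 0.163, 0.002], [0.163, 0.987, 0.002], [-0.002, 0.002, -1.0]]
force: [-10.6, -2.1, 24.5]
width: -0.0
```

Request:
move_arm([
  {"jaw":0,"delta_pos":[0,0,-2],"turn":[0,0,0]},
  {"jaw":0,"delta_pos":[0,0,-2],"turn":[0,0,0]},
])

```text
time_s: 4.68
eef_pos: [0.5519, 0.111, 0.0879]
ee_rot: [[-0.987, 0.163, 0.002], [0.163, 0.987, 0.003], [-0.001, 0.003, -1.0]]
force: [-11.1, -1.6, 25.1]
width: -0.0001
```

End cap hits its stop at z 0.0879 m with 25 N. Next is the near cap.

Request:
move_arm([
  {"jaw":0,"delta_pos":[0,0,10],"turn":[0,0,0]},
  {"jaw":0,"delta_pos":[0,0,25],"turn":[0,0,0]},
  {"jaw":0,"delta_pos":[-6,-36,25],"turn":[0,0,0]},
  {"jaw":0,"delta_pos":[-12,-72,25],"turn":[0,0,0]},
  {"jaw":0,"delta_pos":[-17,-99,25],"turn":[0,0,0]},
  {"jaw":0,"delta_pos":[-17,-99,22],"turn":[0,0,0]},
  {"jaw":0,"delta_pos":[-17,-99,19],"turn":[0,0,0]},
  {"jaw":0,"delta_pos":[-17,-99,16],"turn":[0,0,0]},
  {"jaw":0,"delta_pos":[-17,-99,14],"turn":[0,0,0]},
  {"jaw":0,"delta_pos":[-17,-99,12],"turn":[0,0,0]},
  {"jaw":0,"delta_pos":[-17,-99,11],"turn":[0,0,0]},
  {"jaw":0,"delta_pos":[-17,-99,10],"turn":[0,0,0]},
  {"jaw":0,"delta_pos":[-17,-99,9],"turn":[0,0,0]},
  {"jaw":0,"delta_pos":[-17,-99,8],"turn":[0,0,0]},
  {"jaw":0,"delta_pos":[-17,-99,7],"turn":[0,0,0]},
])

```text
time_s: 5.93
eef_pos: [0.535, 0.0121, 0.0949]
ee_rot: [[-0.987, 0.163, 0.002], [0.163, 0.987, 0.003], [-0.001, 0.003, -1.0]]
force: [0.7, -0.0, -0.1]
width: 0.0002
```

Run:
```python
from look import *
from crop import crop
snap("d"); crop("pics/d_scene.png",260,130,90,90,6.6,"pics/d1.png")
```

```text
(no output)
```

View pics/d1.png

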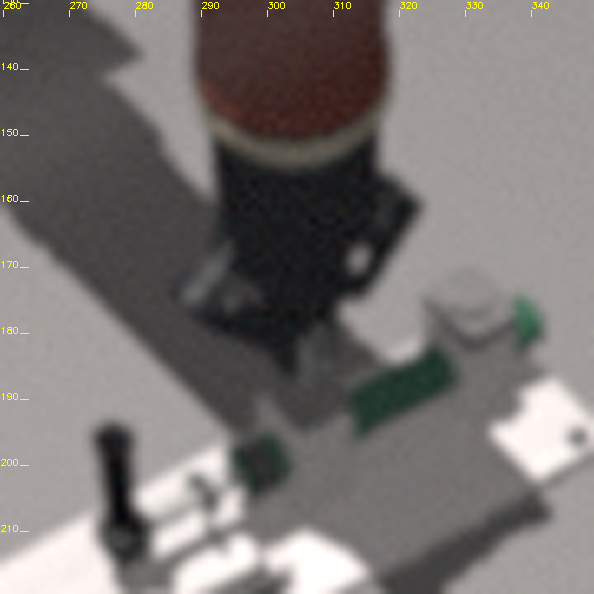

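The end cap, at (331,176), now sits lower and flush on its block. The fingers are at the near cap, around (303,186). Continuing the press.

Request:
move_arm([
  {"jaw":0,"delta_pos":[0,0,-1],"turn":[0,0,0]},
  {"jaw":0,"delta_pos":[0,0,-2],"turn":[0,0,0]},
  {"jaw":0,"delta_pos":[0,0,-3],"turn":[0,0,0]},
  {"jaw":0,"delta_pos":[0,0,-4],"turn":[0,0,0]},
  {"jaw":0,"delta_pos":[0,0,-5],"turn":[0,0,0]},
  {"jaw":0,"delta_pos":[0,0,-6],"turn":[0,0,0]},
  {"jaw":0,"delta_pos":[0,0,-7],"turn":[0,0,0]},
  {"jaw":0,"delta_pos":[0,0,-8],"turn":[0,0,0]},
  {"jaw":0,"delta_pos":[0,0,-9],"turn":[0,0,0]},
  {"jaw":0,"delta_pos":[0,0,-9],"turn":[0,0,0]},
])

```text
time_s: 6.87
eef_pos: [0.5352, 0.012, 0.0879]
ee_rot: [[-0.987, 0.163, 0.002], [0.163, 0.987, 0.004], [-0.001, 0.005, -1.0]]
force: [-9.8, 0.5, 26.1]
width: -0.0001
```

Near cap is also home: a hard stop at z 0.0879 m with 26 N. Now to the handle.

Request:
move_arm([
  {"jaw":0,"delta_pos":[0,0,20],"turn":[0,0,0]},
  {"jaw":0,"delta_pos":[0,0,60],"turn":[0,0,0]},
  {"jaw":0,"delta_pos":[-6,-35,75],"turn":[0,0,0]},
  {"jaw":1,"delta_pos":[-12,-70,75],"turn":[0,0,0]},
  {"jaw":1,"delta_pos":[-17,-104,75],"turn":[0,0,0]},
  {"jaw":1,"delta_pos":[-17,-104,75],"turn":[0,0,0]},
  {"jaw":1,"delta_pos":[-17,-104,75],"turn":[0,0,0]},
  {"jaw":1,"delta_pos":[-17,-104,75],"turn":[0,0,0]},
  {"jaw":1,"delta_pos":[-17,-104,65],"turn":[0,0,0]},
  {"jaw":1,"delta_pos":[-17,-104,65],"turn":[0,0,0]},
])

```text
time_s: 7.7
eef_pos: [0.5176, -0.0905, 0.151]
ee_rot: [[-0.987, 0.161, -0.0], [0.161, 0.987, 0.004], [0.001, 0.004, -1.0]]
force: [-0.1, 0.1, -0.8]
width: 0.0832
```

Run:
```python
from look import *
from crop import crop
snap("e"); crop("pics/e_scene.png",230,120,120,100,6.5,"pics/e1.png");crop("pics/e_top.png",270,200,120,60,6.6,"pics/e2.png")
```

```text
(no output)
```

View pics/e1.png

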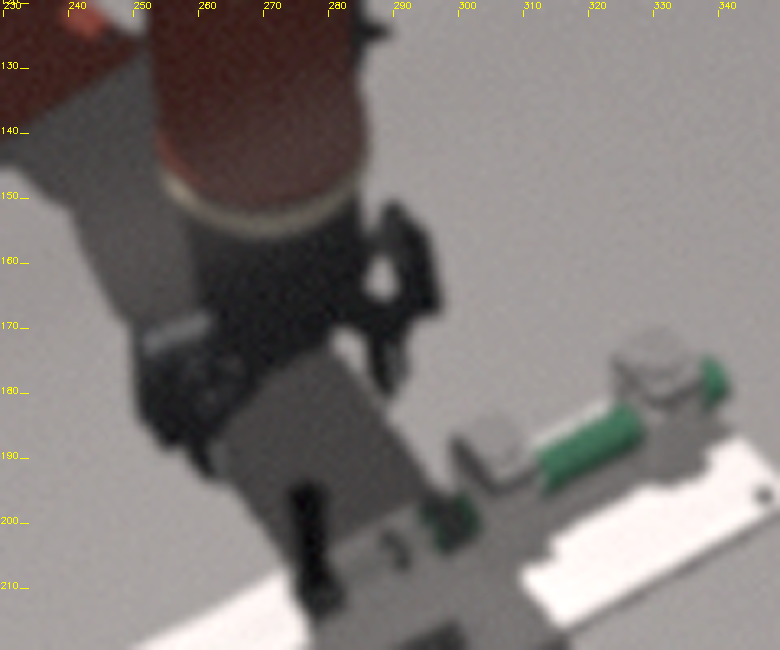

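View pics/e2.png

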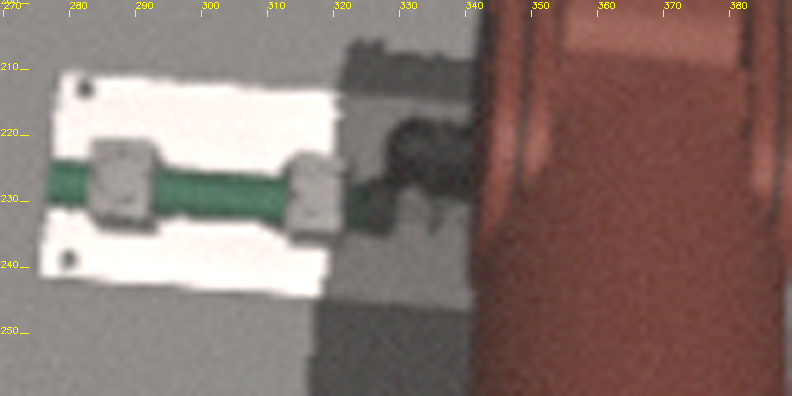

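Both caps are down. In the scene view the open fingertips, at (262,193) and (289,180), straddle the handle at (277,195). Lowering to the grip height.

Request:
move_arm([
  {"jaw":1,"delta_pos":[0,-2,-20],"turn":[0.004,0,0]},
  {"jaw":1,"delta_pos":[0,-2,-40],"turn":[0.004,0,0]},
  {"jaw":1,"delta_pos":[0,-2,-60],"turn":[0.004,0,0]},
  {"jaw":1,"delta_pos":[0,-2,-72],"turn":[0.004,0,0]},
  {"jaw":1,"delta_pos":[0,-2,-79],"turn":[0.004,0,0]},
  {"jaw":1,"delta_pos":[0,-2,-79],"turn":[0.004,0,0]},
  {"jaw":1,"delta_pos":[0,-2,-79],"turn":[0.004,0,0]},
])

```text
time_s: 8.38
eef_pos: [0.5181, -0.093, 0.0734]
ee_rot: [[-0.987, 0.162, 0.0], [0.162, 0.987, 0.008], [0.001, 0.008, -1.0]]
force: [-0.1, -0.1, 0.6]
width: 0.0851
```

Run:
```python
from look import *
from crop import crop
snap("f"); crop("pics/f_scene.png",230,140,120,100,6.5,"pics/f1.png")
```

```text
(no output)
```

View pics/f1.png

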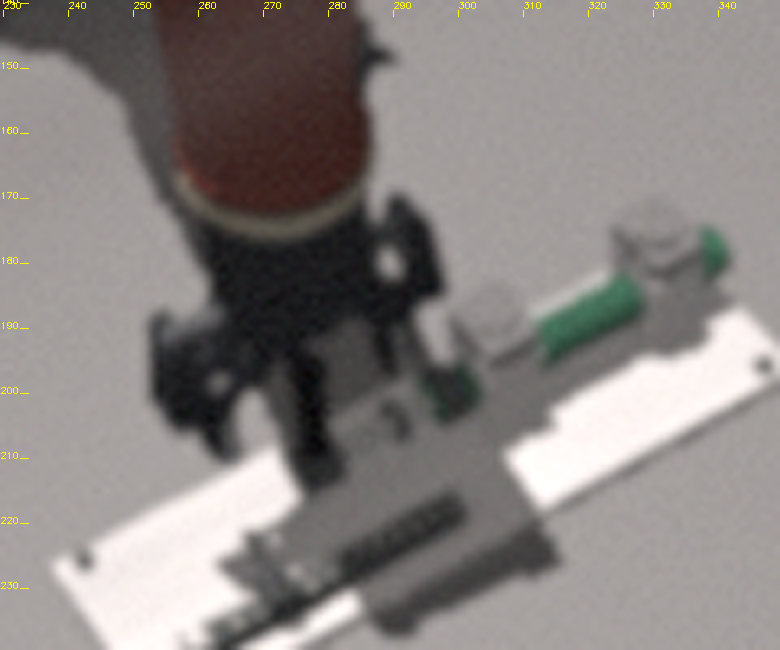

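The handle stands between the open fingers. Closing on it.

Request:
move_arm([
  {"jaw":0,"delta_pos":[0,0,-1],"turn":[-0.008,0,0]},
  {"jaw":0,"delta_pos":[0,0,-1],"turn":[-0.008,0,0]},
  {"jaw":0,"delta_pos":[0,0,-1],"turn":[-0.008,0,0]},
  {"jaw":0,"delta_pos":[0,0,-1],"turn":[-0.008,0,0]},
  {"jaw":0,"delta_pos":[0,0,-1],"turn":[-0.008,0,0]},
  {"jaw":0,"delta_pos":[0,0,-1],"turn":[-0.008,0,0]},
  {"jaw":0,"delta_pos":[0,0,-1],"turn":[-0.008,0,0]},
  {"jaw":0,"delta_pos":[0,0,-1],"turn":[-0.008,0,0]},
  {"jaw":0,"delta_pos":[0,0,-1],"turn":[-0.008,0,0]},
  {"jaw":0,"delta_pos":[0,0,-1],"turn":[-0.008,0,0]},
], newtons=60)

```text
time_s: 9.32
eef_pos: [0.5186, -0.0931, 0.0731]
ee_rot: [[-0.987, 0.162, 0.002], [0.162, 0.987, 0.0], [-0.002, 0.001, -1.0]]
force: [-1.3, 0.9, 4.4]
width: 0.0152
```

Request:
move_arm([
  {"jaw":0,"delta_pos":[-1.6,-10,0],"turn":[0,0,0]},
  {"jaw":0,"delta_pos":[-3.2,-20,0],"turn":[0,0,0]},
  {"jaw":0,"delta_pos":[-4.8,-30,0],"turn":[0,0,0]},
  {"jaw":0,"delta_pos":[-6.5,-40,0],"turn":[0,0,0]},
  {"jaw":0,"delta_pos":[-8.1,-50,0],"turn":[0,0,0]},
  {"jaw":0,"delta_pos":[-9.7,-60,0],"turn":[0,0,0]},
  {"jaw":0,"delta_pos":[-11.3,-70,0],"turn":[0,0,0]},
  {"jaw":0,"delta_pos":[-12.9,-80,0],"turn":[0,0,0]},
  {"jaw":0,"delta_pos":[-12.9,-80,0],"turn":[0,0,0]},
  {"jaw":0,"delta_pos":[-12.9,-80,0],"turn":[0,0,0]},
])

```text
time_s: 10.15
eef_pos: [0.5056, -0.1715, 0.0731]
ee_rot: [[-0.987, 0.161, 0.001], [0.161, 0.987, 0.003], [-0.001, 0.003, -1.0]]
force: [-3.5, 9.9, 7.5]
width: 0.0149
```

Run:
```python
from look import *
from crop import crop
snap("g"); crop("pics/g_scene.png",225,140,120,100,6.5,"pics/g1.png");crop("pics/g_scene.png",245,195,60,50,12,"pics/g3.png");crop("pics/g_top.png",300,200,100,60,7.5,"pics/g2.png")
```

```text
(no output)
```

View pics/g1.png

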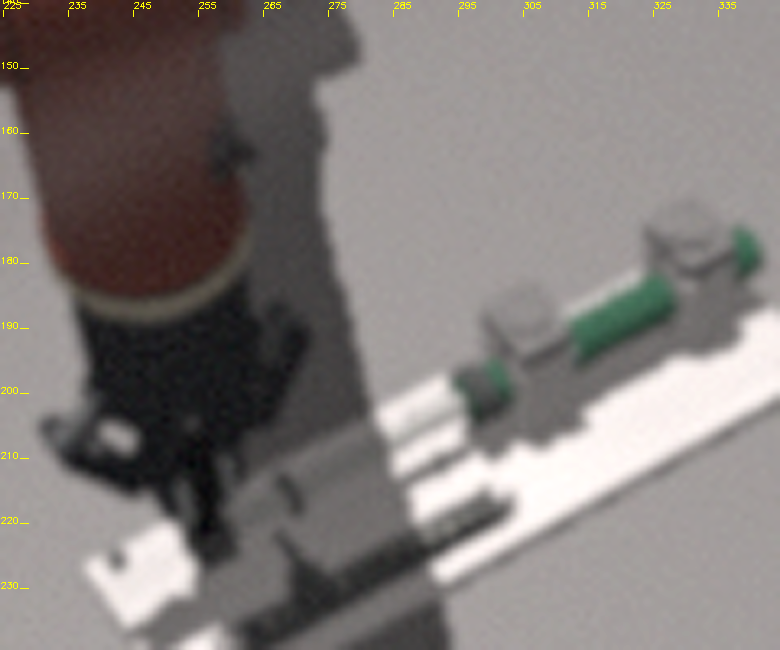

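View pics/g3.png

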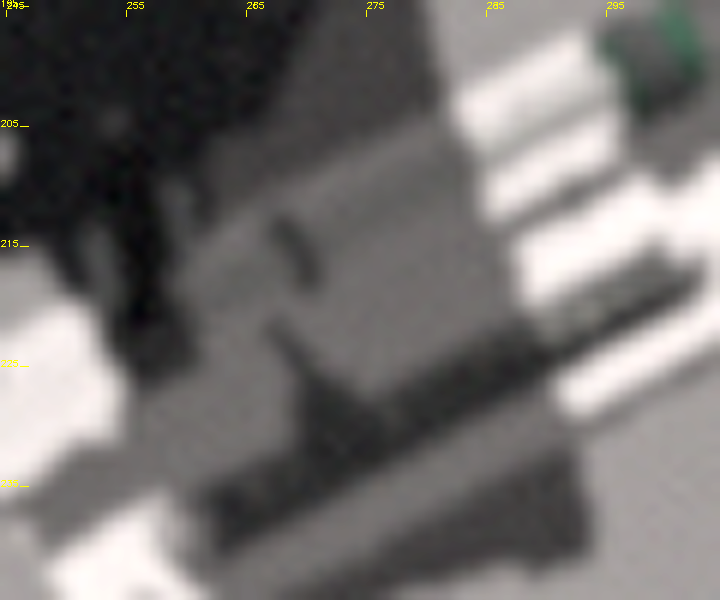

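View pics/g2.png

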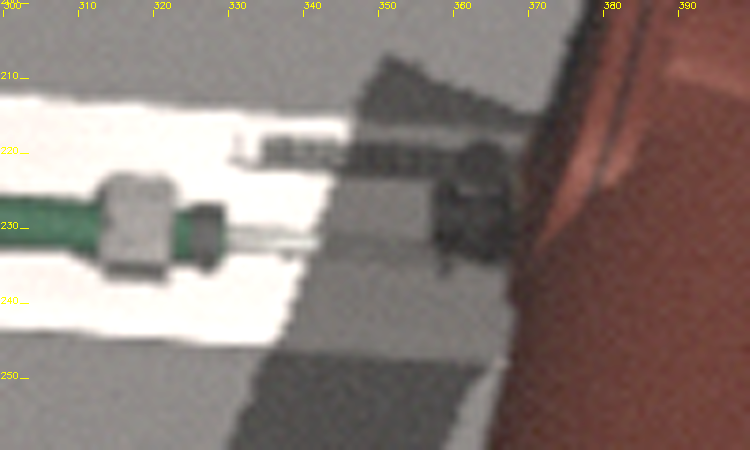

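```bash
cat > m.py <<'E'
from fit import *
np.set_printoptions(precision=2,suppress=True)
x,y,a=s.x[:3]
def W(fx,fy,fz):
    return np.array([x+np.cos(a)*fx-np.sin(a)*fy,y+np.sin(a)*fx+np.cos(a)*fy,fz])
def P(c,*f):return proj(c,W(*f))
if __name__=="__main__":
    for c in("scene","top"):
        o=P(c,0,-.08,.045)
        print(c,"collar",o,"per10mm x",P(c,.01,-.08,.045)-o,"y",P(c,0,-.07,.045)-o,"z",P(c,0,-.08,.055)-o)
        for m in(.08,.085,.09,.095,.1):
            print(m,"tip",P(c,.016,-m,.045)-o,"mid",P(c,.033,-m,.045)-o)
    print("collar0 top",P("top",0,0,.045),"scene",P("scene",0,0,.045))
E
python3 m.py
python3 - <<'E'
from crop import crop
crop("pics/g_scene.png",258,205,25,22,28,"pics/g4.png");crop("pics/a_scene.png",258,205,25,30,20,"pics/g5.png");crop("pics/a_top.png",350,212,25,22,28,"pics/g6.png")
E
```

```text
scene collar [269.16 215.51] per10mm x [1.64 2.11] y [ 2.71 -1.46] z [-0.29 -1.87]
0.08 tip [2.63 3.38] mid [5.45 7.02]
0.085 tip [1.26 4.13] mid [4.08 7.77]
0.09 tip [-0.11  4.87] mid [2.71 8.53]
0.095 tip [-1.49  5.62] mid [1.33 9.29]
0.1 tip [-2.86  6.37] mid [-0.06 10.05]
top collar [359.04 233.3 ] per10mm x [ 0.14 -2.91] y [-2.93 -0.21] z [ 0.32 -0.36]
0.08 tip [ 0.23 -4.66] mid [ 0.47 -9.58]
0.085 tip [ 1.69 -4.56] mid [ 1.93 -9.48]
0.09 tip [ 3.15 -4.45] mid [ 3.39 -9.38]
0.095 tip [ 4.62 -4.35] mid [ 4.85 -9.28]
0.1 tip [ 6.08 -4.25] mid [ 6.31 -9.18]
collar0 top [335.58 231.65] scene [290.49 204.01]
```

View pics/g4.png

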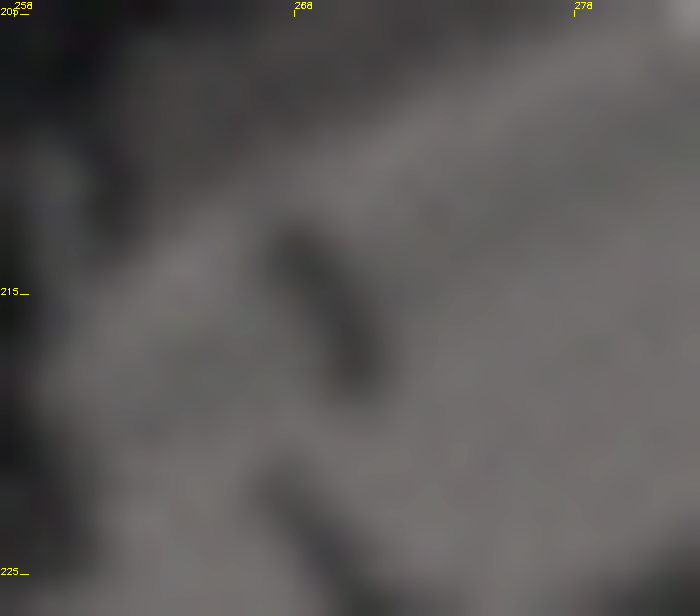

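View pics/g5.png

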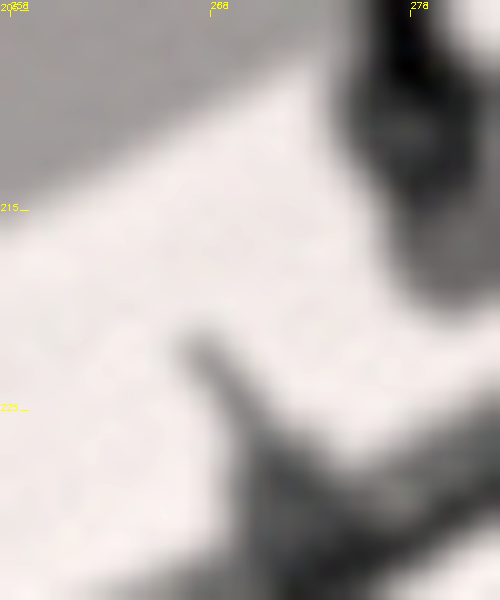

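View pics/g6.png

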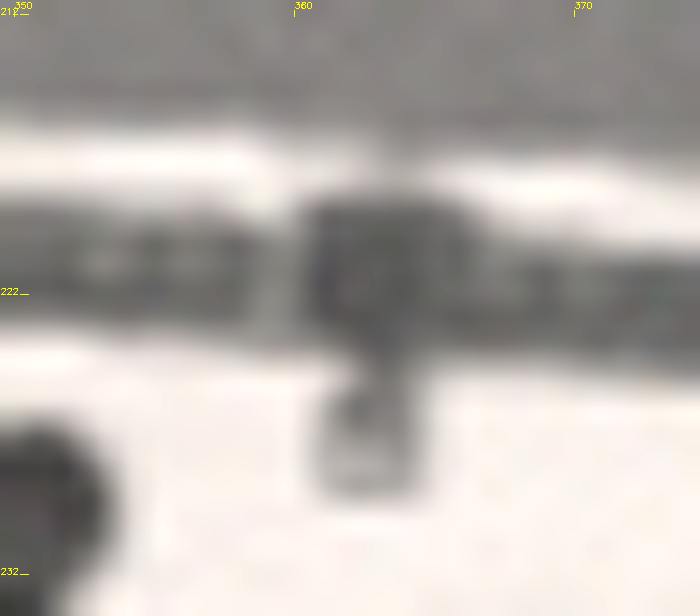

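Collar now at (269.1,215.6), blade from (267,221.6) to (269.8,225.4). The collar still lacks about 18 mm along the rod, and the top picture (blade at column 364, shadow left of it) agrees with a setting of about 97.5 mm. Pulling on.

Request:
move_arm([
  {"jaw":0,"delta_pos":[-0.8,-5,0],"turn":[0,0,0]},
  {"jaw":0,"delta_pos":[-1.6,-10,0],"turn":[0,0,0]},
  {"jaw":0,"delta_pos":[-2.4,-15,0],"turn":[0,0,0]},
  {"jaw":0,"delta_pos":[-3,-18.5,0],"turn":[0,0,0]},
  {"jaw":0,"delta_pos":[-3,-18.5,0],"turn":[0,0,0]},
  {"jaw":0,"delta_pos":[-3,-18.5,0],"turn":[0,0,0]},
  {"jaw":0,"delta_pos":[-3,-18.5,0],"turn":[0,0,0]},
])

```text
time_s: 10.83
eef_pos: [0.503, -0.187, 0.0731]
ee_rot: [[-0.987, 0.158, 0.0], [0.158, 0.987, 0.006], [0.001, 0.006, -1.0]]
force: [-1.7, 10.4, 7.4]
width: 0.0152
```

Run:
```python
from look import *
from crop import crop
snap("h"); 
ims=[imaging.get_image("scene").astype(float) for _ in range(4)]
cv2.imwrite("pics/h_avg.png",np.mean(ims,0).round().astype(np.uint8)[:,:,::-1])
crop("pics/h_avg.png",248,205,28,28,20,"pics/h1.png");crop("pics/h_scene.png",225,140,120,100,6.5,"pics/h2.png")
print(np.array(ctrl.read_state()["eef_pos"]).round(4))
```

```text
[ 0.503  -0.1869  0.0731]
```

View pics/h1.png

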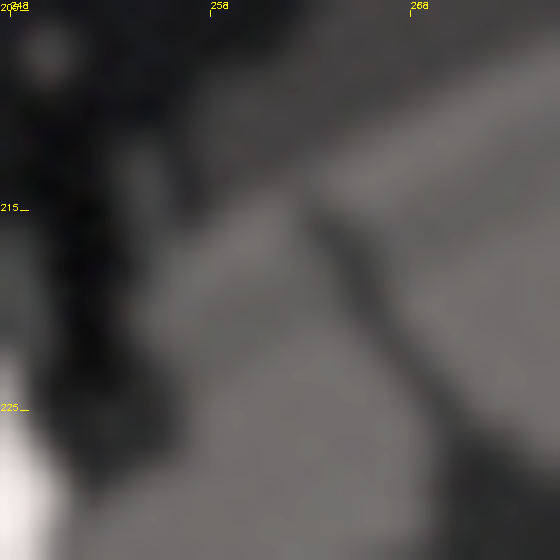

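View pics/h2.png

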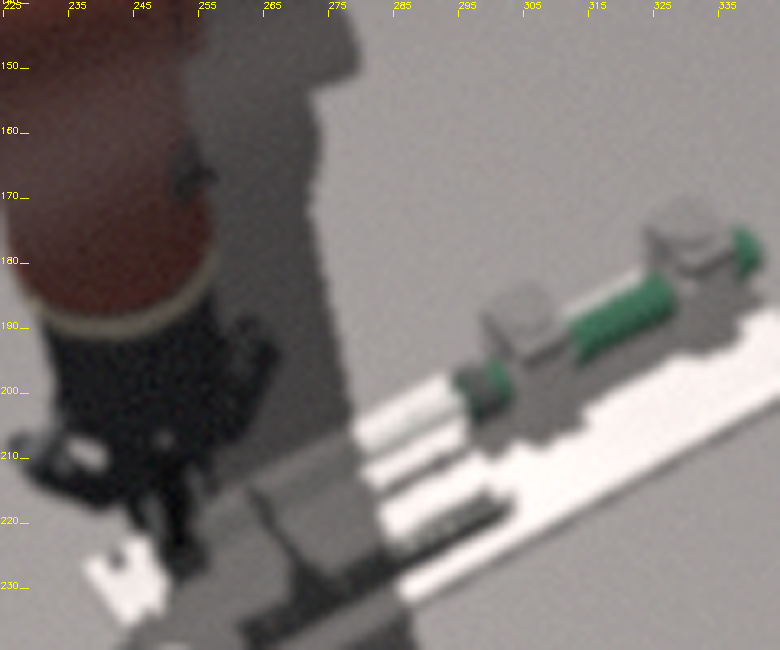

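Run:
```python
import cv2,numpy as np
from crop import crop
for f in "acd":
    g=cv2.imread(f"pics/{f}_top.png").mean(2)
    print(f);
    for r in range(224,231): print(r,g[r,357:369].round().astype(int))
    print("collar, cols 330..341")
    for r in range(226,238): print(r,g[r,330:342].round().astype(int))
crop("pics/c_top.png",325,212,50,28,16,"pics/i1.png")
crop("pics/a_scene.png",258,195,50,40,16,"pics/i2.png")
```

```text
a
224 [161 152 140 135 125 100  81  91 107 109 108 110]
225 [201 203 201 199 184 140 100 113 151 174 175 175]
226 [203 203 205 203 160 105 103 121 176 202 203 202]
227 [201 201 202 199 154 121 117 124 177 203 203 204]
228 [201 202 201 199 158 149 143 136 183 201 206 203]
229 [204 205 205 204 172 147 146 156 188 206 202 206]
230 [203 203 201 202 203 203 204 201 204 206 207 207]
collar, cols 330..341
226 [202 207 204 206 206 205 206 202 202 203 201 201]
227 [176 206 206 205 205 197 200 206 204 200 200 202]
228 [164 204 208 205 194 163 174 196 204 202 206 204]
229 [158 193 191 191 150 109 124 171 197 202 203 203]
230 [125 145 147 150 126  92 113 147 175 188 190 189]
231 [131 154 154 152 148 122 116 150 157 160 162 158]
232 [121 141 149 154 156 125 130 171 185 185 178 170]
233 [123 140 144 126 108  99 120 130 134 140 143 128]
234 [173 201 200 153  98  91 146 155 138 157 154 140]
235 [191 205 201 169 136 139 178 200 199 202 201 199]
236 [202 203 205 196 197 199 203 203 202 203 201 201]
237 [198 199 200 201 200 204 201 199 200 200 200 202]
c
224 [167 157 151 136 132 104  80  95 106 114 110
[... 1325 characters left out ...]

230 [210 212 213 211 211 208 209 212 215 213 211 213]
collar, cols 330..341
226 [ 67  70  68  67  67  65  59  65  75  83  84 142]
227 [ 66  66  66  64  67  62  63  64  72  82  83 135]
228 [ 69  70  66  64  66  64  64  62  74  73  81 118]
229 [ 67  68  66  67  65  64  64  58  62  69  76 114]
230 [ 70  66  65  67  64  64  66  61  64  72  75 104]
231 [ 69  71  68  64  64  63  59  62  64  65  76 101]
232 [ 69  67  65  69  67  63  62  63  60  57  67 100]
233 [68 64 67 66 70 67 65 64 59 59 64 81]
234 [67 73 70 66 68 67 66 61 59 56 58 84]
235 [ 69  67  66  70  65  66  65  59  63  60  64 111]
236 [ 68  68  71  67  63  65  64  64  57  59  63 115]
237 [ 69  69  70  64  64  63  62  64  62  53  59 115]
```

View pics/i1.png

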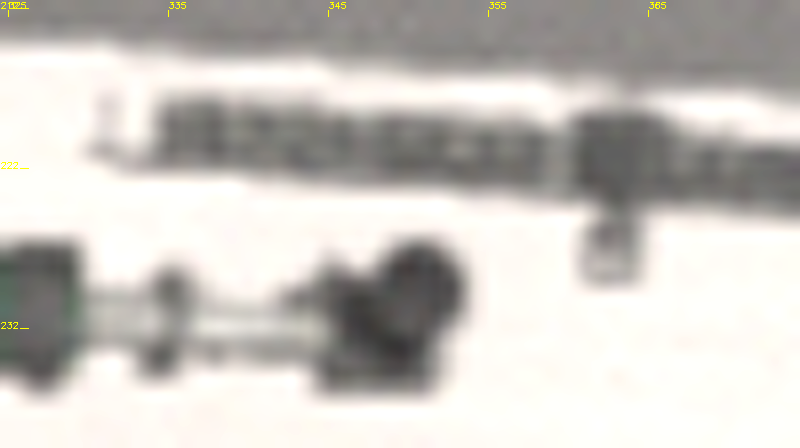

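View pics/i2.png

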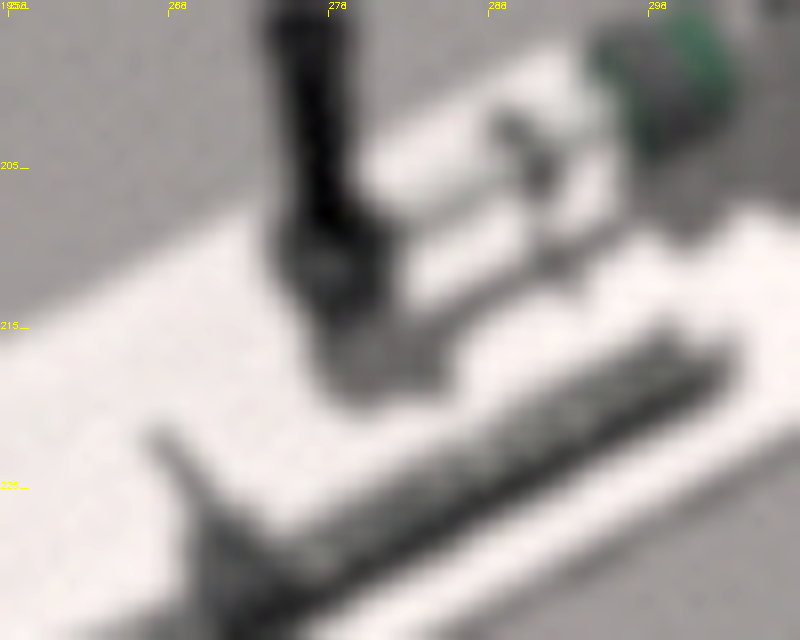

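Run:
```python
import cv2,numpy as np
from plant import imaging
g=cv2.imread("pics/a_scene.png").mean(2)
print("a_scene cols 262..277")
for r in range(217,236): print(r,g[r,262:278].round().astype(int))
h=cv2.imread("pics/h_avg.png").mean(2)
print("h")
for r in range(212,232): print(r,h[r,258:276].round().astype(int))
for n in ("marker_blade","marker","collar"):
    for d in imaging.regions_of("scene",n)[:2]:
        v,u=np.nonzero(d["pixels"]); print(n,d["conf"],len(u),u.min(),u.max(),v.min(),v.max(),u.mean(),v.mean())
```

```text
a_scene cols 262..277
217 [198 198 198 196 194 195 193 194 194 196 195 198 199 193 170 125]
218 [197 197 196 197 195 196 195 194 196 196 194 196 197 193 181 143]
219 [194 195 197 197 195 195 196 198 197 197 198 197 196 195 191 165]
220 [194 195 193 197 197 194 194 198 198 198 195 194 196 196 194 183]
221 [194 197 200 197 191 178 173 187 196 198 194 197 195 195 198 194]
222 [195 200 199 196 182 155 144 167 188 199 197 197 196 200 200 198]
223 [199 199 200 198 187 159 131 140 168 190 199 198 199 199 197 201]
224 [199 199 197 196 194 179 151 121 139 171 195 200 201 200 200 199]
225 [198 197 197 199 200 193 169 129 116 146 177 187 193 198 200 198]
226 [197 200 198 197 199 197 182 144 111 115 140 154 175 192 191 179]
227 [200 197 199 197 200 197 184 149 103  87  97 114 146 171 163 144]
228 [198 198 197 198 201 200 180 140  95  69  69  84 112 129 123 107]
229 [199 199 200 202 201 200 178 131  89  69  61  62  77  90  93 102]
230 [200 200 202 203 203 199 181 137  87  73  68  63  62  69  78  89]
231 [199 202 202 200 201 194 173 132  84  71  68  61  55  47  53  63]
232 [202 203 200 193 185 169
[... 1010 characters left out ...]
1 59 65 82 90 93 93 92]
225 [88 93 93 92 92 93 93 93 93 90 81 62 56 69 82 86 90 93]
226 [88 93 93 93 92 93 93 92 93 93 87 69 54 55 63 71 82 90]
227 [89 92 92 93 93 94 93 92 92 93 87 71 50 43 46 55 69 79]
228 [89 92 92 93 93 92 93 93 93 93 85 68 47 36 36 42 53 61]
229 [93 93 92 91 92 94 94 94 94 92 84 64 43 35 35 36 41 45]
230 [92 92 92 93 93 94 94 94 96 94 86 67 45 37 35 38 36 37]
231 [92 92 93 94 94 94 94 94 94 91 82 63 43 38 36 37 35 34]
marker_blade 0.54 23 271 275 227 232 272.9130434782609 229.3913043478261
marker 0.49 25 270 275 226 232 272.6 229.08
marker 0.18 3524 238 350 170 250 294.61861520998866 211.1912599318956
collar 0.81 166 249 292 203 228 263.68674698795184 216.25903614457832
```

```bash
cat > ren.py <<'E'
from m import *
import cv2
SS=8
def hullmask(c,pts,box,t):
    u0,v0,w,h=box
    q=np.array([P(c,*p)+t for p in pts]); q=((q-[u0,v0]+.5)*SS-.5).astype(np.float32)
    H=cv2.convexHull(q); m=np.zeros((h*SS,w*SS),np.float32)
    cv2.fillConvexPoly(m,np.round(H*16).astype(np.int32),1,shift=4,lineType=cv2.LINE_8); return m
def down(m,sig):
    m=cv2.GaussianBlur(m,(0,0),sig*SS); h,w=m.shape
    return m.reshape(h//SS,SS,w//SS,SS).mean((1,3))
th=np.linspace(0,2*np.pi,40)
def disc(s,r=.012,t=.002): return [(r*np.cos(k),-s+e,.045+r*np.sin(k)) for k in th for e in(-t,t)]
def blade(m,h): return [(fx,-m+e,.045+z) for fx in(.016,.05) for e in(-.002,.002) for z in(-h,h)]
def fitimg(img,c,box,s0,h,ms,valid,rod=True):
    u0,v0,w,hh=box; I=img[v0:v0+hh,u0:u0+w]; V=valid(*np.meshgrid(np.arange(u0,u0+w),np.arange(v0,v0+hh)))
    X,Y=np.meshgrid(np.linspace(-1,1,w),np.linspace(-1,1,hh))
    def model(p):
        s,m,tx,sig=p; t=np.array([tx*.614,tx*.79])
        a=down(hullmask(c,disc(s),box,t),sig);b=down(hullmask(c,blade(m,h),box,t),sig)
        cols=[a,b,np.ones_like(a),X,Y,X*Y,X*X,Y*Y]
        if rod: cols.append(down(hullmask(c,disc(-.0,.0055,.0)+disc(s+.03,.0055,0),box,t),sig))
        A=np.stack([k[V] for k in cols],1); z,*_=np.linalg.lstsq(A,I[V],rcond=None)
        return A@z-I[V],z
    best=least_squares(lambda p:model(p)[0],[s0,ms,0,.7],x_scale=[.003,.003,.5,.2],diff_step=[.02,.02,.05,.05],bounds=([s0-.02,ms-.02,-2,.3],[s0+.02,ms+.02,2,1.5]))
    r,z=model(best.x); return best.x,np.sqrt((r**2).mean()),z[:2]
if __name__=="__main__":
    np.set_printoptions(precision=4,suppress=True)
    g=cv2.imread("pics/g_scene.png").astype(float).mean(2);hh=cv2.imread("pics/h_avg.png").astype(float).mean(2)
    vh=lambda u,v:(v<=225)&(u>=261)&(v>=215+0*u)&(v-215>-(u-266)*.45)
    vg=lambda u,v:(v<=225)&(u>=264)&(v-213>-(u-270)*.45)
    for h in(.002,.004,.008):
        for s0,ms in((.095,.098),(.097,.096)):
            x1,e1,z1=fitimg(hh,"scene",(258,210,18,18),s0,h,ms,vh); print("h",h,x1,"m-s %.1f mm"%(1e3*(x1[1]-x1[0])),e1,z1)
        x1,e1,z1=fitimg(g,"scene",(260,208,18,18),.0795,h,.097,vg); print("g",h,x1,"m-s %.1f mm"%(1e3*(x1[1]-x1[0])),e1,z1)
E
python3 ren.py
```

```text
h 0.002 [0.0953 0.0971 0.     0.7093] m-s 1.9 mm 1.9433356006140203 [-30.139  -45.5954]
h 0.002 [0.0953 0.0971 0.     0.7102] m-s 1.9 mm 1.9501592336263172 [-30.1347 -45.6158]
g 0.002 [0.0797 0.0969 0.     0.7016] m-s 17.3 mm 2.314916382580838 [-30.6265 -43.5223]
h 0.004 [0.0953 0.0972 0.     0.7075] m-s 1.9 mm 1.9592576250827605 [-29.7442 -38.9935]
h 0.004 [0.0953 0.0972 0.     0.7833] m-s 1.9 mm 1.9506386550956971 [-30.9149 -41.2182]
g 0.004 [0.0797 0.0969 0.     0.7005] m-s 17.3 mm 2.4273819507643957 [-30.9031 -36.9043]
h 0.008 [0.0957 0.0974 0.3814 0.6822] m-s 1.8 mm 2.111567846989259 [-27.9124 -31.7335]
h 0.008 [0.0957 0.0975 0.556  0.7063] m-s 1.9 mm 2.106645751946523 [-28.2289 -32.2519]
g 0.008 [0.0797 0.0971 0.     0.6999] m-s 17.4 mm 2.7787542491047335 [-31.6745 -29.4218]
```

A rendered fit of collar and blade to both pictures puts the collar 1.9 mm short of the blade, with the marker setting near 97 mm. Small final pull, allowing for the arm's spring lag.

Request:
move_arm([
  {"jaw":0,"delta_pos":[-0.4,-2.5,0],"turn":[0,0,0]},
  {"jaw":0,"delta_pos":[-0.7,-4.5,0],"turn":[0,0,0]},
  {"jaw":0,"delta_pos":[-0.7,-4.5,0],"turn":[0,0,0]},
  {"jaw":0,"delta_pos":[-0.7,-4.5,0],"turn":[0,0,0]},
  {"jaw":0,"delta_pos":[-0.7,-4.5,0],"turn":[0,0,0]},
  {"jaw":0,"delta_pos":[-0.7,-4.5,0],"turn":[0,0,0]},
])

```text
time_s: 11.78
eef_pos: [0.5027, -0.1888, 0.0731]
ee_rot: [[-0.988, 0.156, -0.0], [0.156, 0.988, 0.009], [0.001, 0.009, -1.0]]
force: [-2.2, 10.7, 7.2]
width: 0.0151
```

```bash
cat > chk.py <<'E'
import sys
from look import *
from ren import *
from crop import crop
tag=sys.argv[1]
ims=[imaging.get_image("scene").astype(float) for _ in range(4)]
A=np.mean(ims,0); cv2.imwrite(f"pics/{tag}_avg.png",A.round().astype(np.uint8)[:,:,::-1])
crop(f"pics/{tag}_avg.png",248,205,28,28,20,f"pics/{tag}1.png")
np.set_printoptions(precision=4,suppress=True)
p=np.array(ctrl.read_state()["eef_pos"]); print(p,"pull from grip",np.hypot(*(p-[.5186,-.0931,0])[:2]))
vh=lambda u,v:(v<=225)&(u>=260)&(v>=215+0*u)&(v-215>-(u-266)*.45)
for h in(.002,.004):
    for s0,m0 in((.094,.098),(.097,.097),(.099,.096)):
        x1,e1,z1=fitimg(A.mean(2),"scene",(258,210,18,18),s0,h,m0,vh); print(h,x1,"m-s %.1f mm"%(1e3*(x1[1]-x1[0])),e1,z1)
E
python3 chk.py k
```

```text
[ 0.5027 -0.1888  0.0731] pull from grip 0.09702458801916786
0.002 [ 0.0978  0.0971 -0.      0.7202] m-s -0.7 mm 1.9150101245956654 [-29.7385 -45.0356]
0.002 [ 0.0978  0.0971 -0.      0.7081] m-s -0.8 mm 1.9189209190210332 [-29.6257 -44.6136]
0.002 [ 0.0979  0.0971 -0.0261  0.7941] m-s -0.8 mm 1.9239430199345418 [-30.6548 -47.5787]
0.004 [ 0.0978  0.0972 -0.      0.7113] m-s -0.7 mm 1.9708907004276601 [-29.443  -37.7472]
0.004 [ 0.0978  0.0972 -0.      0.7019] m-s -0.7 mm 1.9694866248120018 [-29.3356 -37.515 ]
0.004 [ 0.0979  0.0971 -0.      0.7021] m-s -0.8 mm 1.9537435082293408 [-29.2916 -37.6355]
```

View pics/k1.png

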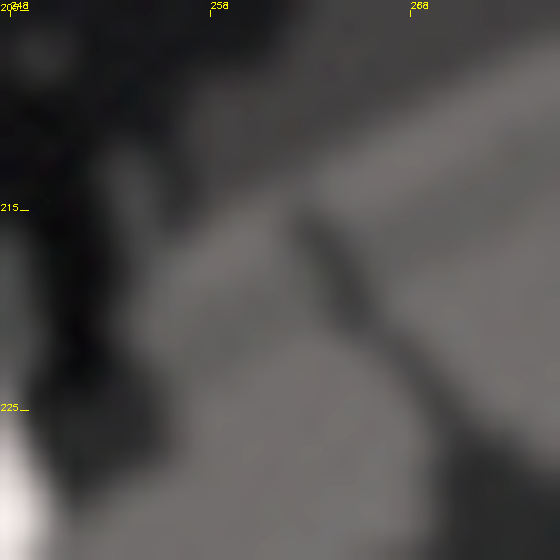

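Run:
```python
from look import *
a=cv2.imread("pics/a_scene.png");k=cv2.imread("pics/k_avg.png")
d=cv2.absdiff(a,k).max(2)
for n,(u,v,w,h) in dict(tray=(165,245,60,55),driver=(338,215,55,45),bottle=(380,118,28,45)).items(): print(n,d[v:v+h,u:u+w].max())
s=ctrl.read_state();print(s["time_s"],np.round(s["eef_pos"],4),s["width"],np.round(s["force"],1))
```

```text
tray 14
driver 9
bottle 9
11.9833 [ 0.5027 -0.1888  0.0731] 0.015526634775180397 [-1.2 11.   6.9]
```

View pics/k_avg.png

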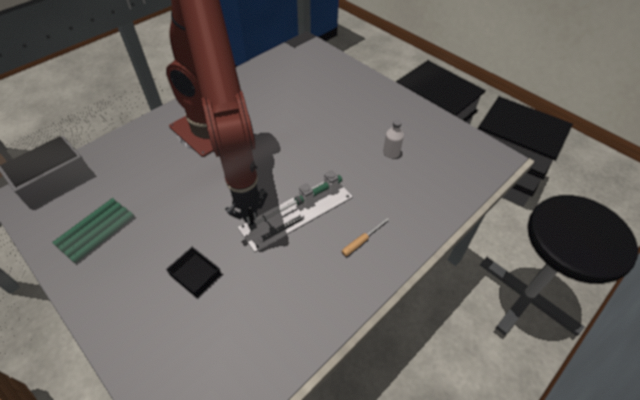

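The gripper holds the handle at (245,215). Both caps are flush, and the tray, screwdriver and bottle look unchanged. Handing in.

```bash
python3 -c "
from plant import ctrl
print(ctrl.hand_in())"
```

```text
the job is handed in; nothing more can be done
None
```

I pressed both clamp caps home, then pulled the rod out about 97 mm by its handle and handed the job in at about 12 s, still holding it. As far as I can measure, the collar is level with the marker blade to within about 1 mm.

- **Caps:** each one met a hard stop at 87.9 mm (home is 88 mm), with 25–26 N pressing down. In the pictures both look flush on their blocks.
- **Collar and blade:** my last checks disagree slightly.
  - The arm's own reading puts the pull-out at 97.0 mm, against a marker setting of about 97.1 mm found in the pictures.
  - The last picture fit put the collar about 0.7 mm past the blade. The two earlier fits, carried forward by the arm's movement, gave 0 to 0.2 mm past.
- **Hold:** the last reading was steady, with an 11 N pull from the spring and about 15.5 mm between the fingers. The grip is set to 60 N.
- **Other things:** the marker's fitted position stayed the same (96.9–97.2 mm) across the pictures taken during the pull. The tray, screwdriver and bottle showed no change beyond image noise.

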